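# Slide the reorder marker round its curved rail to the label roll

### The job

The labels are running low. Slide the grey reorder marker along its curved rod, turning it with the bend, until its pointer aims at the middle of the roll of labels, and let go of it. Leave the roll and the other two stationery items beside the rail where they stand.

Things in the scene. Friction and masses are not known exactly. Their poses are not given: they have to be found in the camera images.
- marker_grip (a point): Marker: loose grey bored block, 36 mm radially x 28 along the rod x 44 tall (its foot 40 along the rod), 0.12 kg, stays where left. On top a black square grip, 22 x 22 x 44 mm tall, pinched from above across either pair of faces. Point: middle of the grip, 24 mm above the block, 76 mm above the worktop. x: level, out of the bend, where its steel cone (tip 34 mm out) aims; y along the rod; z up.
- rail_center (a point): Fixed curved rail: this point is its arc's centre, on the worktop, z up, x towards the marker's start. Round steel rod, 10 mm thick, 30 mm up, a level arc of 110 mm radius from -20 to +108 degrees about z, a post at each end, over a grey metal strip 8 mm high, 58 wide. It runs through the marker's 15 mm bore (2 mm play, slides easily). The marker starts at 0 degrees and stands on the strip.
- label_roll: Roll of blank labels, white with a brown core, 58 mm across, 35 mm tall, loose on the worktop; it is not to be handled. Origin: centre of its underside. It stands outside the bend, 185 mm from the arc's centre, at one of three places: about 26, 52 or 78 degrees about the rail's z. Which of the three items stands where varies.
- sticky_pad: Pad of yellow sticky notes, 50 x 51 x 11 mm, loose on the worktop at another of these three places; a bystander. Origin: centre of its underside.
- monitor: Monitor on the worktop, fixed, an obstacle. Origin: centre of its foot, on the worktop. The screen is 372 mm wide along the y axis (-186 to +186), leans back within x = -45 to +45 mm, and spans 60 to 375 mm above the worktop; it faces -x. A tool that comes from the monitor's other side must first draw back towards the robot or rise well above it.
- eraser: Blue and white eraser, 19 x 36 x 13 mm, loose on the worktop at another of these three places; a bystander. Origin: centre of its underside.

How it is judged:
By the outcome, as a careful person would: the job done as asked, in the order asked, and still so for the second after the job is handed in, with the robot touching nothing.
It also fails if it takes over 45 s, if anything falls off the work surface, if the arm or the gripper's body presses on something with over 40 N, if the wrist force passes 120 N, or if a joint passes its speed limit or range.

### The arm

A 6-joint arm with a two-finger parallel gripper is mounted at the origin on a cart in front of the work surface, level with it; the furniture and walls round the work are solid. World frame = base frame: x ahead of the robot, y to its left, z up, the work surface at z = 0. Lengths are in mm, angles in rad, forces in N, time in s.
With the tool pointing down it reaches from about 350 to 975 mm from the base axis. Payload 7.1 kg.
Tool frame: the origin (TCP) lies midway between the tips of the shut fingers; the grasp point (between the pads) lies 19 mm behind it (ctrl.grip_point_offset is the distance from the TCP to the grasp point, in mm); z points along the fingers, y is the line along which they close (so a half turn about z gives the same grasp; the last joint's range is limited). The gripper opens to 88 mm and grips with 3 to 60 N. Pads are 20 mm wide; open, the fingers measure 115 mm over their backs; the gripper's body (75 mm by 178 mm) begins 61 mm behind the grasp point.
Start: joints at [1.244, 0.423, 1.63, -0, 1.089, -0.019], TCP at [189.32, 595.62, 222.675] pointing down, gripper open.
Joint ranges: [-3, 3], [-0.9, 2.11], [0.09, 2.58], [-1.31, 4.45], [0.11, 2.69], [-2.54, 2.54]. Speed limits (rad/s): [2.39, 2.39, 3.01, 3.14, 3.14, 3.14].

### API

Orientations are given as a rotation vector (axis times angle).
In Python, from workcell import get_obs, optics, close_job, spotter, ctrl gives the robot as it stands. The module is installed in compiled form; this text tells all that it offers.
- The arm moves only by the tool move_arm, never from a script. Its argument "rows" is a list of rows, each a list of 5 numbers: the shift along the tool's x, y, z in cm, then the turn about the tool's z in degrees, then the opening in per cent of the stroke, from 0 (shut) to 100 (fully open). A call has 1 to 10 rows; each row shifts and turns the commanded pose from where the row before left it, along the tool's axes as they then stand; what a row does not reach is not made up. A row lasts 1/8 s, in which the tool goes at most 62.5 mm and 10.7 degrees, less where a joint would pass 70% of its speed; a pose out of reach is approached as far as the arm can. A call with a gripper value outside its range is refused whole. The fingers move at their own pace and stop on an object; the grip force is fixed at half the most. Time passes only in rows, so rows that do not move let the fingers close. It gives the time, the measured TCP pose, the force, the opening and the grip force at its end, in the units of the state.
- get_obs(): the state, without advancing time (a new reading comes with each control period).
- optics.get_image(name): name is "side" or "top"; returns the picture (384x512x3 uint8, blue, green, red); there is no depth.
- optics.calibration(name): a dict with "camera_matrix" (3x3 intrinsics, pixels), "xyz" and "orientation" of the camera in the world. Camera axes: x right, y down, z forward; pixel columns grow to the right and rows downward; lengths in mm; the calibration is good to about 2 mm. A picture is of the moment at which its call begins. calibration takes no time and is no camera call.
- close_job(): hands the job in; it is judged then, once.
Trained networks look in the newest picture that a camera, given by its name, has taken for a name from the list of things; names that differ only in an ending like _2 or _b are one class to them, and where a whole thing is asked for, a point or a joint stands for the part that bears it (a point fixed in the world has none). Each returns a list of dicts, best first, with "conf" (0 to 1); they miss things now and then, are a little off and sometimes report something else, mostly with a low value. They report only what shows in the picture. A call takes as long as a camera call.
- spotter.find_in(camera, label): "point" ([column, row] in pixels, amid what is visible of it).
- spotter.regions_of(camera, label): "region" (384x512 bool, what is visible of it) and "point" ([column, row] in pixels, amid what is visible of it).
The state is a dict: "t": time; "qpos": joint angles; "qvel": joint speeds; "joint_torque": joint torques, N m; "ee_pos": TCP position; "orientation": TCP orientation; "ft_force": force on the tool from outside, world axes, zero at the start; "moment": the same for the moment, N m; "width": finger opening in mm; "grasp_force": force on a finger pad.
Only numpy, scipy, OpenCV 4.12 (cv2) and the standard library are available. Lean on these libraries where they do the work, as an engineer would, in place of code of your own. Each camera call takes 0.05 s, during which the arm holds its last target. There are 200 camera calls.

## Working session

There is one attempt and no reset: what is moved stays moved. The work goes in short steps, Python scripts to look and compute and a tool call to move; the robot and the scene stay as the last step left them, time stands still between calls to the robot, and variables do not carry over. Pictures are saved under pics/ and viewed, at most 10 in all, crops included, and the job is handed in when it is done.

Besides the shell and the picture viewer there is one more tool, called after "Request:" as name(argument=value, ...) on one line, values as JSON. move_arm: Moves the arm, as the interface text tells. Its arguments: {"type":"object","properties":{"rows":{"type":"array","items":{"type":"array","items":{"type":"number"}}}},"required":["rows"]}

```bash
mkdir -p pics; cat > h.py <<'E'
import numpy as np, cv2
from scipy.spatial.transform import Rotation as R
from workcell import get_obs, optics, close_job, spotter, ctrl
def ray(cam,p):
    c=optics.calibration(cam);K=np.array(c["camera_matrix"]);o=np.array(c["orientation"])
    r=R.from_rotvec(o).as_matrix() if o.shape==(3,) else (o if o.shape==(3,3) else R.from_quat(o).as_matrix())
    return np.array(c["xyz"],float), r@np.linalg.inv(K)@np.array([p[0],p[1],1.])
def onz(cam,p,z):
    o,d=ray(cam,p);return o+d*(z-o[2])/d[2]
E
python3 - <<'E'
from h import *
for n in("side","top"):
    im=optics.get_image(n);cv2.imwrite(f"pics/{n}0.png",im);print(n,optics.calibration(n))
    for l,z in(("marker_grip",76),("label_roll",17),("sticky_pad",6),("eraser",6),("monitor",200)):
        print(n,l,[(np.round(d["point"],1).tolist(),round(d["conf"],2),onz(n,d["point"],z).round().tolist()) for d in spotter.find_in(n,l)[:2]])
s=get_obs();print(s["t"],s["ee_pos"],s["orientation"])
E
```

```text
side {'camera_matrix': array([[471.80059834,   0.        , 251.57249105],
       [  0.        , 471.80059834, 184.57188861],
       [  0.        ,   0.        ,   1.        ]]), 'xyz': array([  318.50608869, -1134.62147592,   581.77157024]), 'orientation': array([-2.04138117,  0.19601588, -0.11093296])}
side marker_grip [([232.8, 230.3], 0.67, [425.0, -360.0, 76.0])]
side label_roll [([287.4, 217.3], 0.75, [569.0, -240.0, 17.0])]
side sticky_pad [([277.3, 243.0], 0.95, [526.0, -320.0, 6.0])]
side eraser [([276.4, 202.1], 0.67, [565.0, -147.0, 6.0])]
side monitor [([228.6, 231.0], 0.62, [393.0, -550.0, 200.0])]
top {'camera_matrix': array([[467.36225919,   0.        , 255.54812982],
       [  0.        , 467.36225919, 188.88766554],
       [  0.        ,   0.        ,   1.        ]]), 'xyz': array([ 385.22115864, -141.69937339,  944.82478029]), 'orientation': array([-2.1247267 ,  2.16903935, -0.15303061])}
top marker_grip [([337.0, 230.9], 0.89, [428.0, -292.0, 76.0])]
top label_roll [([304.2, 165.5], 0.81, [564.0, -242.0, 17.0])]
top sticky_pad [([341.1, 181.1], 0.71, [533.0, -317.0, 6.0])]
top eraser [([261.8, 168.1], 0.53, [563.0, -156.0, 6.0])]
top monitor []
0.6 [189.32648273 595.61802736 222.69310468] [4.81557714e-01 3.10444630e+00 1.42729019e-05]
```

View pics/top0.png

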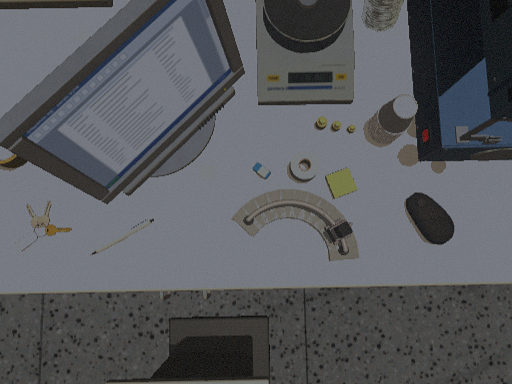

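View pics/side0.png

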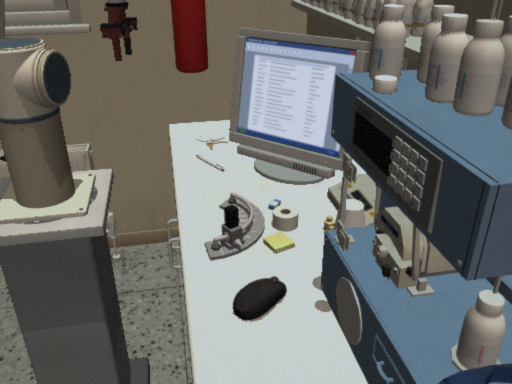

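The marker is at about pixel (340,231) in the top view. The roll (303,168) sits between the pad (341,182) and the eraser (262,170), so it is at the 52° place. Next I fit the rail.

```bash
cat > fit.py <<'E'
from h import *
from scipy.optimize import least_squares
def proj(cam,P):
    c=optics.calibration(cam);K=np.array(c["camera_matrix"]);r=R.from_rotvec(c["orientation"]).as_matrix()
    q=(np.atleast_2d(P)-c["xyz"])@r@K.T;return q[:,:2]/q[:,2:]
def tri(ps):
    A=[];b=[]
    for c,p in ps:
        o,d=ray(c,p);d/=np.linalg.norm(d);M=np.eye(3)-np.outer(d,d);A.append(M);b.append(M@o)
    return np.linalg.lstsq(np.vstack(A),np.hstack(b),rcond=None)[0]
E
python3 - <<'E'
from fit import *
P={}
ims={n:optics.get_image(n) for n in("top","side")}
for l,z in(("marker_grip",76),("label_roll",17),("sticky_pad",6),("eraser",6)):
    pts=[]
    for n in("top","side"):
        r=spotter.regions_of(n,l)
        if r: 
            v,u=np.nonzero(r[0]["region"]);pts.append((n,r[0]["point"]));print(l,n,r[0]["conf"],np.round(r[0]["point"],1),u.min(),u.max(),v.min(),v.max(),len(u))
    P[l]=onz("top",pts[0][1],z); print(l,P[l].round(1), tri(pts).round(1) if len(pts)>1 else "")
def f(p):
    o=[]
    for l,rad,a in(("marker_grip",110,0),("sticky_pad",185,26),("label_roll",185,52),("eraser",185,78)):
        t=p[2]+np.radians(a);o+=list(p[:2]+rad*np.array([np.cos(t),np.sin(t)])-P[l][:2])
    return o
s=least_squares(f,[425,-190,-1.5]);c=s.x;print(c,np.degrees(c[2]),np.round(s.fun,1))
im=ims["top"][140:270,210:370].copy();im=cv2.resize(im,None,fx=5,fy=5,interpolation=cv2.INTER_CUBIC)
im=cv2.convertScaleAbs(im,alpha=1.5)
for rad,z,col in((110,30,(0,0,255)),(139,8,(0,255,0)),(81,8,(0,255,0))):
    t=c[2]+np.radians(np.linspace(-20,108,60));q=proj("top",np.c_[c[0]+rad*np.cos(t),c[1]+rad*np.sin(t),0*t+z])
    cv2.polylines(im,[np.int32((q-[210,140])*5+2)],False,col,1)
cv2.imwrite("pics/ov.png",im)
m=[proj("top",onz("top",p,60)) for p in((110,198),(245,72))];print(onz("top",(110,198),60),onz("top",(245,72),60),onz("top",(0,138),300))
E
```

```text
marker_grip side 0.7 [230.1 230.6] 220 243 205 249 745
marker_grip [433.1 -93.7  76. ] 
label_roll top 0.64 [305.3 163. ] 289 320 149 181 722
label_roll side 0.72 [285.9 218. ] 273 297 206 230 536
label_roll [ 569.5 -244.1   17. ] [ 566.8 -243.6   18.2]
sticky_pad top 0.87 [341.1 181.9] 326 355 168 197 608
sticky_pad side 0.71 [277.2 242.6] 263 294 232 253 475
sticky_pad [ 531.  -316.7    6. ] [ 528.9 -316.6    4.6]
eraser top 0.49 [259.9 167.5] 253 268 163 177 141
eraser side 0.57 [276.8 202.1] 269 280 200 208 66
eraser [ 564.3 -152.3    6. ] [ 564.4 -152.4    8.8]
[465.14947988 -66.21725367  -1.91873638] -109.93549673742912 [ -5.4 -75.9 -46.3  66.5  -6.1  21.2  57.9 -11.8]
[500.74044727 135.61167769  60.        ] [ 747.2378141  -126.36004255   60.        ] [558.40552356 218.45956538 300.        ]
```

View pics/ov.png

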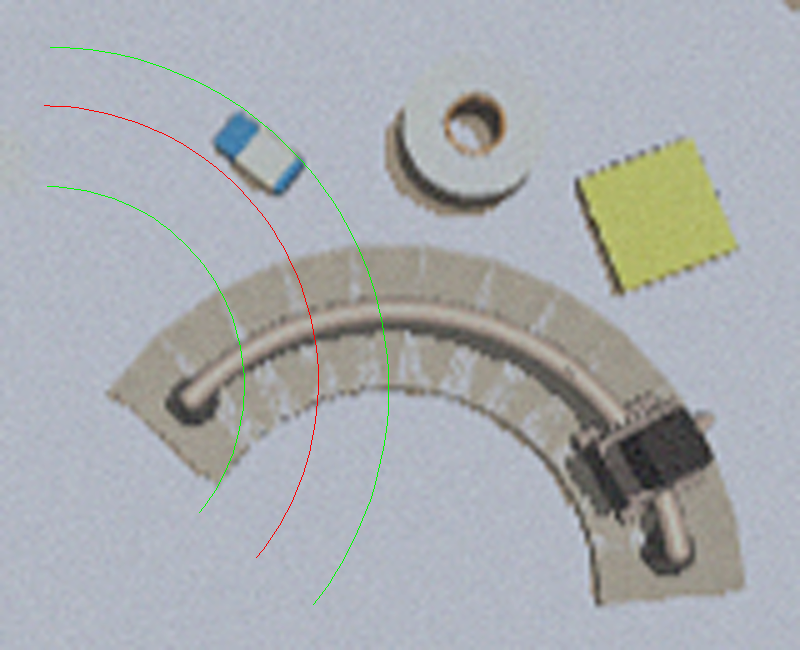

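The overlay used a missed marker detection. The crop clearly shows the strip's edges and corners, the roll's top circle around (470,128) and the grip around (660,448), so I refit from those.

```bash
python3 - <<'E'
from fit import *
S=lambda u,v,z:onz("top",((u-2)/5+210,(v-2)/5+140),z)[:2]
corn=[((108,393),139,108),((217,483),81,108),((743,588),139,-20),((598,605),81,-20)]
edge=[((390,246),139),((560,295),139),((300,258),139),((390,388),81),((540,470),81),((310,405),81)]
def f(p):
    o=[]
    for uv,r,a in corn:
        t=p[2]+np.radians(a);o+=list(p[:2]+r*np.array([np.cos(t),np.sin(t)])-S(*uv,8))
    for uv,r in edge:o.append(np.hypot(*(S(*uv,8)-p[:2]))-r)
    return o
s=least_squares(f,[425,-200,-1.2]);c=s.x;print(c,np.degrees(c[2]),np.round(s.fun,1))
np.save("c.npy",c)
def pol(x):
    d=np.array(x[:2])-c[:2];return np.hypot(*d).round(1),np.degrees(np.arctan2(d[1],d[0])-c[2]).round(1)
for n,x in(("rolltop",S(468,128,35)),("rollspot",(566.8,-243.6)),("pad",(528.9,-316.6)),("eraser",(564.4,-152.4))):print(n,np.round(x,1),pol(x))
g=lambda a,r,z:[c[0]+r*np.cos(c[2]+np.radians(a)),c[1]+r*np.sin(c[2]+np.radians(a)),z]
print("marker expected",g(0,110,76))
im=optics.get_image("top");cr=cv2.convertScaleAbs(cv2.resize(im[140:270,210:370],None,fx=5,fy=5,interpolation=cv2.INTER_CUBIC),alpha=1.5)
def dr(P,col):cv2.polylines(cr,[np.int32((proj("top",P)-[210,140])*5+2)],False,col,1)
for r,z,k in((110,35,(0,0,255)),(139,8,(0,255,0)),(81,8,(0,255,0))):dr([g(a,r,z) for a in range(-20,109)],k)
for z in(54,98):
    G=np.array(g(0,110,z));e=np.array([np.cos(c[2]),np.sin(c[2]),0])*11;h=np.array([-e[1],e[0],0]);dr(np.array([G+e+h,G+e-h,G-e-h,G-e+h,G+e+h]),(255,0,255))
x=S(468,128,35);dr([[x[0]+29*np.cos(t),x[1]+29*np.sin(t),35] for t in np.linspace(0,6.3,40)],(255,0,0))
cv2.imwrite("pics/ov2.png",cr)
E
```

```text
[ 372.68963565 -199.71422      -1.09653602] -62.8268857615658 [ 9.1 -8.7  5.1 -6.8 11.1  5.6  9.3  5.4  7.4  6.9  5.9  7.8  3.8  5.5]
rolltop [ 561.6 -237.8] (np.float64(192.7), np.float64(51.4))
rollspot [ 566.8 -243.6] (np.float64(199.0), np.float64(50.1))
pad [ 528.9 -316.6] (np.float64(195.1), np.float64(26.0))
eraser [ 564.4 -152.4] (np.float64(197.5), np.float64(76.7))
marker expected [np.float64(422.92449312875465), np.float64(-297.5736042959425), 76]
```

View pics/ov2.png

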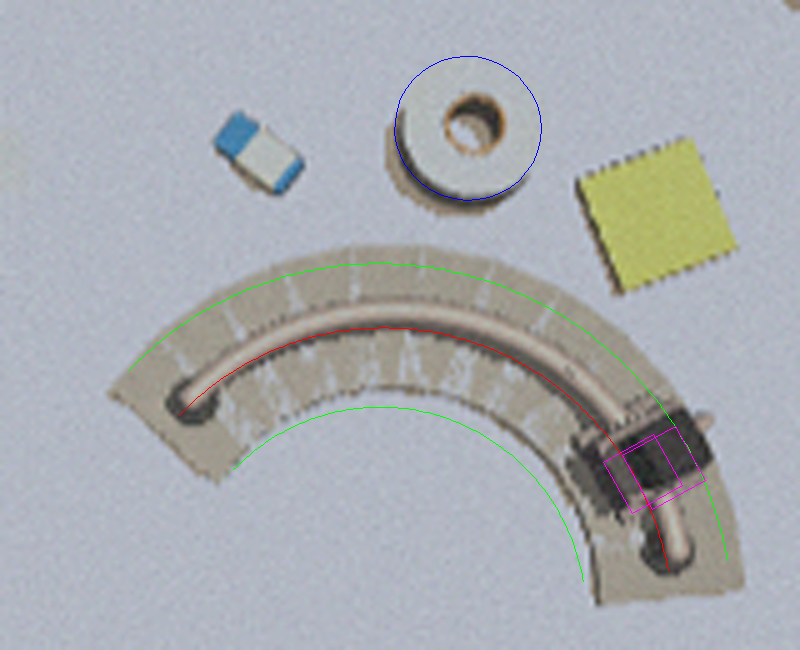

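The strip clearly runs past the rod's ends. I add an end margin to the fit.

```bash
python3 - <<'E'
from fit import *
S=lambda u,v,z:onz("top",((u-2)/5+210,(v-2)/5+140),z)[:2]
corn=[((108,393),139,108,1),((217,483),81,108,1),((743,588),139,-20,-1),((598,605),81,-20,-1)]
edge=[((390,246),139,8),((560,295),139,8),((240,285),139,8),((390,388),81,8),((540,470),81,8),((310,405),81,8),((400,312),110,33),((530,347),110,33),((270,340),110,33)]
def f(p):
    o=[]
    for uv,r,a,sg in corn:
        t=p[2]+np.radians(a)+sg*p[3];o+=list(p[:2]+r*np.array([np.cos(t),np.sin(t)])-S(*uv,8))
    for uv,r,z in edge:o.append(np.hypot(*(S(*uv,z)-p[:2]))-r)
    return o
s=least_squares(f,[380,-200,-1.1,.1]);c=s.x;print(c,np.degrees(c[2:]),np.round(s.fun,1))
np.save("c.npy",c)
def pol(x):
    d=np.array(x[:2])-c[:2];return np.hypot(*d).round(1),np.degrees(np.arctan2(d[1],d[0])-c[2]).round(1)
for n,x in(("rolltop",S(468,128,35)),("pad",S(657,215,11)),("eraser",S(260,153,13))):print(n,np.round(x,1),pol(x))
g=lambda a,r,z:[c[0]+r*np.cos(c[2]+np.radians(a)),c[1]+r*np.sin(c[2]+np.radians(a)),z]
print("marker expected",g(0,110,76))
im=optics.get_image("top");cr=cv2.convertScaleAbs(cv2.resize(im[140:270,210:370],None,fx=5,fy=5,interpolation=cv2.INTER_CUBIC),alpha=1.5)
def dr(P,col):cv2.polylines(cr,[np.int32((proj("top",P)-[210,140])*5+2)],False,col,1)
for r,z,k in((110,35,(0,0,255)),(139,8,(0,255,0)),(81,8,(0,255,0))):dr([g(a,r,z) for a in range(-20,109)],k)
for z in(54,98):
    G=np.array(g(0,110,z));e=np.array([np.cos(c[2]),np.sin(c[2]),0])*11;h=np.array([-e[1],e[0],0]);dr(np.array([G+e+h,G+e-h,G-e-h,G-e+h,G+e+h]),(255,0,255))
cv2.imwrite("pics/ov3.png",cr)
side=optics.get_image("side")
for r in spotter.regions_of("side","marker_grip")[:1]:print("side",r["point"],proj("side",[g(0,110,76)]))
E
```

```text
[ 3.78663052e+02 -2.03157265e+02 -1.09075687e+00  1.45238253e-01] [-62.49576491   8.32153893] [-0.9  1.5  1.7 -2.3 -2.3  1.1  4.   1.3  1.2  0.  -1.2  1.6 -2.7  1.
  0.5  0.8  0.3]
rolltop [ 561.6 -237.8] (np.float64(186.2), np.float64(51.8))
pad [ 528.8 -315.5] (np.float64(187.6), np.float64(25.7))
eraser [ 557.3 -155.6] (np.float64(184.9), np.float64(77.4))
marker expected [np.float64(429.4626113176779), np.float64(-300.72470203883535), 76]
side [231.3, 231.5] [[230.47948431 214.84015594]]
```

View pics/ov3.png

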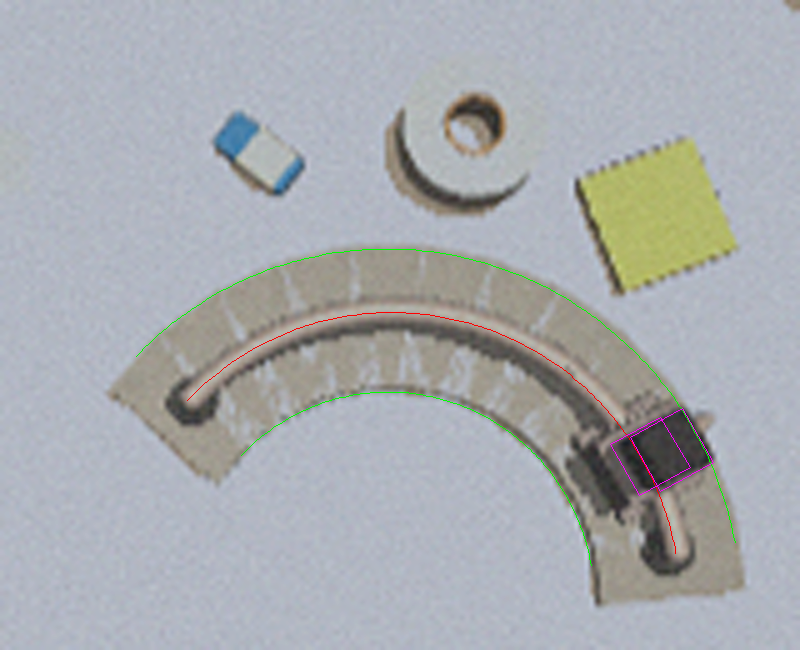

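The overlay now matches: centre (379,-203), marker axis at -62.5°, marker near (430,-301), roll at 51.8° (world direction -10.7°). Next step is a planner that works out the rows. The path draws back past the monitor, whose near corner is at about (500,136).

```bash
cat > plan.py <<'E'
from h import *
def yaw(rv):
    y=R.from_rotvec(rv).as_matrix()[:,1];return np.degrees(np.arctan2(y[1],y[0]))
def plan(wps,grip,start=None):
    s=get_obs();M=R.from_rotvec(s["orientation"]).as_matrix();p=np.array(s["ee_pos"]);w=yaw(s["orientation"])
    print("at",p.round(1),"yaw",round(w,1)); rows=[]
    M=R.from_euler("z",w,degrees=True).as_matrix()@np.array([[0,1,0],[1,0,0],[0,0,-1.]]).T  # tool y->world x*yaw
    for x,y,z,yw,n in wps:
        p0=p.copy();w0=w;T=np.array([x,y,z],float)
        for i in range(1,n+1):
            d=M.T@(p0+(T-p0)*i/n-p);sh=np.round(d/10,1);tn=np.round(w-(w0+(yw-w0)*i/n),1)
            p=p+M@(sh*10);M=M@R.from_euler("z",tn,degrees=True).as_matrix();w-=tn
            rows.append([*sh.tolist(),float(tn),grip])
    for i in range(0,len(rows),10):print(rows[i:i+10])
E
python3 - <<'E'
from plan import *
plan([(150,400,240,50,4),(320,190,240,10,6),(368,20,240,-15,4),(430,-301.5,200,-62.5,6)],70)
E
```

```text
at [189.3 595.6 222.7] yaw 72.4
[[-0.5, -5.0, -0.4, 5.6, 70], [-1.1, -4.8, -0.5, 5.6, 70], [-1.5, -4.8, -0.4, 5.6, 70], [-1.9, -4.6, -0.4, 5.6, 70], [-4.4, -0.9, -0.0, 6.7, 70], [-4.5, -0.3, -0.0, 6.6, 70], [-4.5, 0.2, -0.0, 6.7, 70], [-4.5, 0.7, -0.0, 6.6, 70], [-4.3, 1.2, -0.0, 6.7, 70], [-4.2, 1.7, -0.0, 6.7, 70]]
[[-4.4, 0.5, -0.0, 6.2, 70], [-4.3, 0.9, -0.0, 6.3, 70], [-4.2, 1.4, -0.0, 6.2, 70], [-4.0, 1.8, -0.0, 6.3, 70], [-4.9, 2.4, 0.7, 7.9, 70], [-4.5, 3.0, 0.6, 7.9, 70], [-4.1, 3.7, 0.7, 7.9, 70], [-3.5, 4.1, 0.6, 7.9, 70], [-3.0, 4.6, 0.7, 8.0, 70], [-2.2, 5.0, 0.7, 7.9, 70]]
```

Request:
move_arm(rows=[[-0.5,-5.0,-0.4,5.6,70],[-1.1,-4.8,-0.5,5.6,70],[-1.5,-4.8,-0.4,5.6,70],[-1.9,-4.6,-0.4,5.6,70],[-4.4,-0.9,0,6.7,70],[-4.5,-0.3,0,6.6,70],[-4.5,0.2,0,6.7,70],[-4.5,0.7,0,6.6,70],[-4.3,1.2,0,6.7,70],[-4.2,1.7,0,6.7,70]])

```text
t: 2.55
ee_pos: [320.7, 188.4, 240.0]
orientation: [2.024, 2.402, 0.002]
ft_force: [0.2, 0.7, 0.6]
width: 61.5
grasp_force: 0.0
```

Request:
move_arm(rows=[[-4.4,0.5,0,6.2,70],[-4.3,0.9,0,6.3,70],[-4.2,1.4,0,6.2,70],[-4.0,1.8,0,6.3,70],[0,0,0,0,70]])

```text
t: 3.18
ee_pos: [368.6, 17.8, 239.9]
orientation: [2.497, 1.905, 0.001]
ft_force: [-0.5, -0.0, -1.1]
width: 61.6
grasp_force: 0.0
```

```bash
python3 - <<'E'
from plan import *
plan([(430,-301.5,170,-62.5,8)],70)
E
```

```text
at [368.6  17.8 239.9] yaw -15.3
[[-3.6, 1.8, 0.9, 5.9, 70], [-3.5, 2.2, 0.8, 5.9, 70], [-3.2, 2.5, 0.9, 5.9, 70], [-2.9, 2.8, 0.9, 5.9, 70], [-2.7, 3.1, 0.9, 5.9, 70], [-2.2, 3.3, 0.8, 5.9, 70], [-2.0, 3.6, 0.9, 5.9, 70], [-1.5, 3.8, 0.9, 5.9, 70]]
```

Request:
move_arm(rows=[[-3.6,1.8,0.9,5.9,70],[-3.5,2.2,0.8,5.9,70],[-3.2,2.5,0.9,5.9,70],[-2.9,2.8,0.9,5.9,70],[-2.7,3.1,0.9,5.9,70],[-2.2,3.3,0.8,5.9,70],[-2.0,3.6,0.9,5.9,70],[-1.5,3.8,0.9,5.9,70],[0,0,0,0,70]])

```text
t: 4.3
ee_pos: [432.1, -300.2, 169.1]
orientation: [-3.05, -0.752, -0.0]
ft_force: [0.1, 0.2, 0.1]
width: 61.5
grasp_force: 0.0
```

```bash
python3 - <<'E'
from plan import *
plan([(430,-301.5,62,-62.5,5)],70)
a=cv2.resize(optics.get_image("side")[120:270,160:320],None,fx=3.5,fy=3.5);cv2.imwrite("pics/s1.png",a)
E
```

```text
at [ 432.1 -300.2  169.1] yaw -62.3
[[-0.0, 0.0, 2.1, 0.0, 70], [-0.1, 0.0, 2.2, 0.1, 70], [-0.0, 0.0, 2.1, 0.0, 70], [-0.1, 0.0, 2.2, 0.1, 70], [-0.0, 0.0, 2.1, 0.0, 70]]
```

View pics/s1.png

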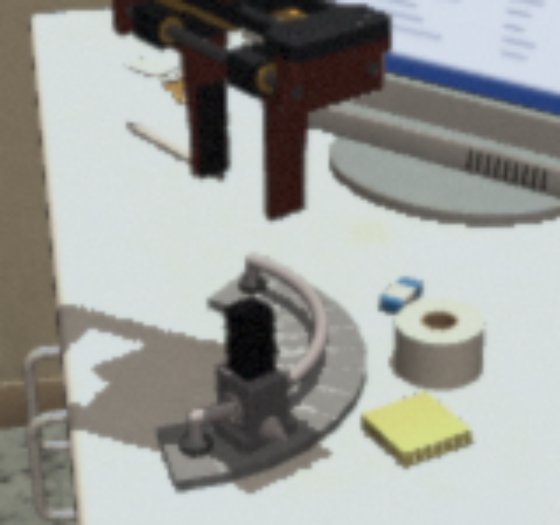

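The finger tips at (210,175) and (285,215) straddle the grip at (250,340) symmetrically. I descend and pinch.

Request:
move_arm(rows=[[0,0,2.1,0,70],[-0.1,0,2.2,0.1,70],[0,0,2.1,0,70],[-0.1,0,2.2,0.1,70],[0,0,2.1,0,70],[0,0,0,0,70]])

```text
t: 5.1
ee_pos: [428.7, -297.8, 61.9]
orientation: [-3.048, -0.752, 0.003]
ft_force: [-0.6, 0.2, 0.5]
width: 61.7
grasp_force: 0.0
```

```bash
python3 - <<'E'
from plan import *
from fit import proj
s=get_obs();print(s["ee_pos"],s["ft_force"],s["moment"])
a=cv2.resize(optics.get_image("side")[160:270,180:300],None,fx=5,fy=5);cv2.imwrite("pics/s2.png",a)
E
```

```text
[ 428.70574255 -297.81454429   61.94040078] [-0.60137708  0.22405924  0.54413718] [-0.01800028  0.120783   -0.07129045]
```

View pics/s2.png

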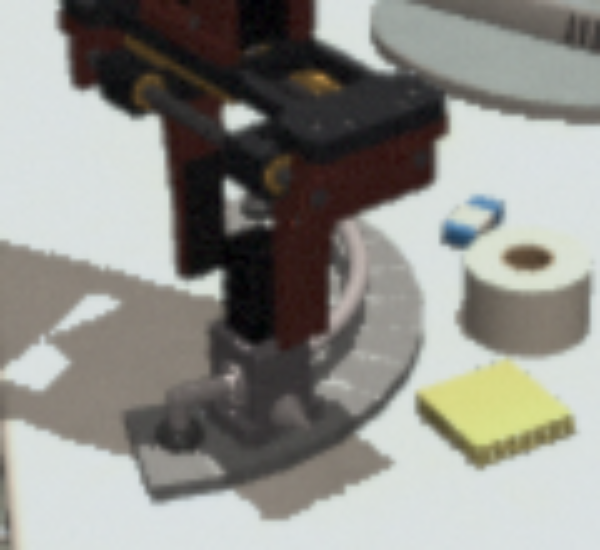

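Both fingers straddle the grip. The TCP is about 4 mm short along tool y, so I correct that and close.

Request:
move_arm(rows=[[0,0.4,0,0,70],[0,0,0,0,40],[0,0,0,0,25],[0,0,0,0,10],[0,0,0,0,0],[0,0,0,0,0]])

```text
t: 5.9
ee_pos: [431.2, -303.6, 62.6]
orientation: [-3.051, -0.748, 0.0]
ft_force: [-0.5, 0.4, 0.6]
width: 21.8
grasp_force: 30.0
```

Gripped: width 21.8 mm, low side force. I follow the arc in 4° rows (0.77 cm along tool x, −0.03 along y).

Request:
move_arm(rows=[[0.77,-0.03,0,-4,0],[0.77,-0.03,0,-4,0],[0.77,-0.03,0,-4,0],[0.77,-0.03,0,-4,0],[0.77,-0.03,0,-4,0]])

```text
t: 6.52
ee_pos: [461.8, -280.1, 62.6]
orientation: [2.873, 1.27, -0.0]
ft_force: [0.1, -1.3, 0.1]
width: 21.9
grasp_force: 30.0
```

```bash
python3 - <<'E'
from plan import *
s=get_obs();c=np.load("c.npy")
d=s["ee_pos"][:2]-c[:2];print(s["ee_pos"],yaw(s["orientation"]),np.hypot(*d),np.degrees(np.arctan2(d[1],d[0])),s["ft_force"],s["moment"],s["width"])
E
```

```text
[ 461.83163054 -280.06213631   62.64533028] -42.30622548222695 113.27564477096159 -42.759147478681406 [ 0.05264776 -1.27318434  0.05329192] [-0.13412709  0.11103386 -0.02597943] 21.938646946897727
```

Request:
move_arm(rows=[[0.77,-0.03,0,-4,0],[0.77,-0.03,0,-4,0],[0.77,-0.03,0,-4,0],[0.77,-0.03,0,-4,0],[0.77,-0.03,0,-4,0],[0.77,-0.03,0,-4,0],[0,0,0,0,0]])

```text
t: 7.4
ee_pos: [484.9, -240.1, 62.7]
orientation: [-2.549, -1.837, -0.0]
ft_force: [0.2, -0.5, 0.7]
width: 22.0
grasp_force: 30.0
```

```bash
python3 - <<'E'
from plan import *
from fit import tri
s=get_obs();p=s["ee_pos"];y=yaw(s["orientation"]);print(p,y,s["ft_force"],s["moment"],s["width"])
c=p[:2]-110*np.array([np.cos(np.radians(y)),np.sin(np.radians(y))]);print("centre from arm",c)
pts=[]
for n in("top","side"):
    optics.get_image(n)
    r=spotter.regions_of(n,"label_roll")
    if r:pts.append((n,r[0]["point"]));print(n,r[0]["conf"],r[0]["point"])
if len(pts)==2:print("roll",tri(pts))
for R_ in ((561.6,-237.8),):
  print("dir from marker",np.degrees(np.arctan2(R_[1]-p[1],R_[0]-p[0])),"from centre",np.degrees(np.arctan2(R_[1]-c[1],R_[0]-c[0])))
a=cv2.convertScaleAbs(cv2.resize(optics.get_image("top")[140:270,210:370],None,fx=5,fy=5,interpolation=cv2.INTER_CUBIC),alpha=1.5);cv2.imwrite("pics/t3.png",a)
E
```

```text
[ 484.87200441 -240.13052129   62.65965582] -18.436728282381658 [ 0.24995024 -0.52058849  0.723153  ] [-0.03413764  0.07192516 -0.0043205 ] 22.022880105588904
centre from arm [ 380.51792201 -205.34222604]
side 0.62 [285.0, 219.1]
dir from marker 1.7397560371793186 from centre -10.161980692672463
```

View pics/t3.png

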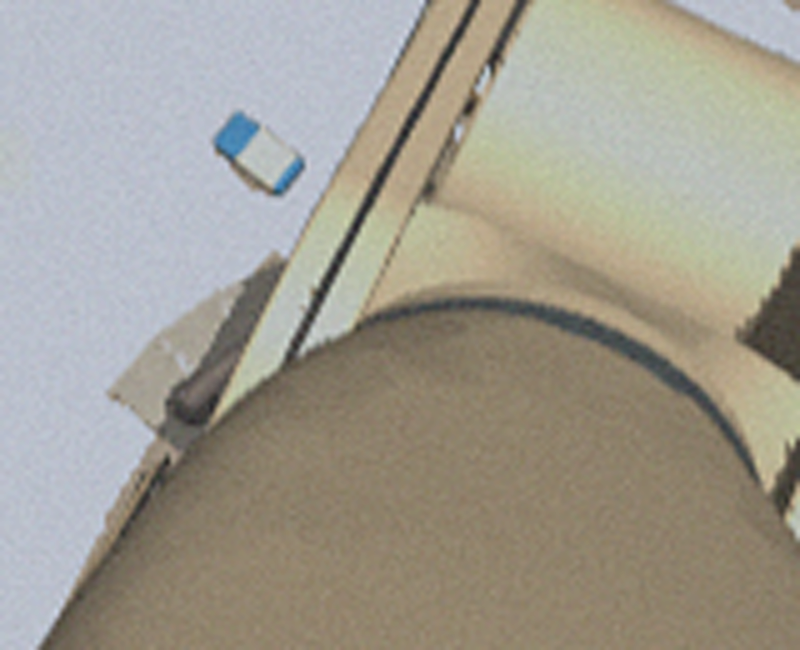

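The arm hides the roll from above, so I use the earlier measurement, which puts the aim at about −10.6°. I turn another 7.8°.

Request:
move_arm(rows=[[0.75,-0.03,0,-3.9,0],[0.75,-0.03,0,-3.9,0],[0,0,0,0,0],[0,0,0,0,0]])

```text
t: 8.15
ee_pos: [488.3, -226.1, 62.7]
orientation: [-2.419, -2.004, 0.0]
ft_force: [0.3, -0.0, 0.6]
width: 21.9
grasp_force: 30.0
```

```bash
python3 - <<'E'
from plan import *
s=get_obs();p=s["ee_pos"];y=yaw(s["orientation"]);print(p,y,s["ft_force"],s["moment"],s["width"])
for C in((378.7,-203.2),(380.5,-205.7)):
  d=p[:2]-C;print(np.hypot(*d),np.degrees(np.arctan2(d[1],d[0])))
E
```

```text
[ 488.33434653 -226.13185424   62.67944403] -10.726641949242588 [ 0.32593215 -0.03555893  0.63956937] [0.03145109 0.01093915 0.02642771] 21.884889367070166
112.00696352612393 -11.81404338131558
109.75293599543721 -10.728902034541989
```

Request:
move_arm(rows=[[0,0,0,0,15],[0,0,0,0,30],[0,0,0,0,50],[0,0,0,0,60],[0,0,0,0,60],[0,0,-2,0,60],[0,0,-3,0,60],[0,0,-4,0,60],[0,0,-4,0,60],[0,0,0,0,60]])

```text
t: 9.4
ee_pos: [490.3, -226.8, 195.7]
orientation: [2.413, 2.002, 0.004]
ft_force: [-0.8, -0.2, -1.5]
width: 52.5
grasp_force: 0.0
```

```bash
python3 - <<'E'
from plan import *
plan([(260,-380,220,-45,7)],60)
E
```

```text
at [ 490.3 -226.8  195.7] yaw -10.6
[[-2.8, -2.8, -0.3, 4.9, 60], [-3.0, -2.6, -0.4, 4.9, 60], [-3.2, -2.3, -0.3, 4.9, 60], [-3.3, -2.1, -0.4, 4.9, 60], [-3.6, -1.7, -0.3, 4.9, 60], [-3.7, -1.4, -0.4, 5.0, 60], [-3.8, -1.2, -0.3, 4.9, 60]]
```

Request:
move_arm(rows=[[-2.8,-2.8,-0.3,4.9,60],[-3.0,-2.6,-0.4,4.9,60],[-3.2,-2.3,-0.3,4.9,60],[-3.3,-2.1,-0.4,4.9,60],[-3.6,-1.7,-0.3,4.9,60],[-3.7,-1.4,-0.4,5.0,60],[-3.8,-1.2,-0.3,4.9,60],[0,0,0,0,60]])

```text
t: 10.4
ee_pos: [255.7, -379.5, 215.8]
orientation: [-2.904, -1.195, 0.001]
ft_force: [0.4, 0.1, 0.6]
width: 53.0
grasp_force: 0.0
```

```bash
python3 - <<'E'
from fit import *
c=np.load("c.npy");X=np.array([561.6,-237.8]);u=(X-c[:2])/np.hypot(*(X-c[:2]))
cr=cv2.convertScaleAbs(cv2.resize(optics.get_image("top")[140:270,210:370],None,fx=5,fy=5,interpolation=cv2.INTER_CUBIC),alpha=1.5)
q=proj("top",[[*(c[:2]+r*u),30] for r in(80,185)])
cv2.polylines(cr,[np.int32((q-[210,140])*5+2)],False,(0,0,255),1)
cv2.imwrite("pics/t4.png",cr)
E
```

```text
(no output)
```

View pics/t4.png

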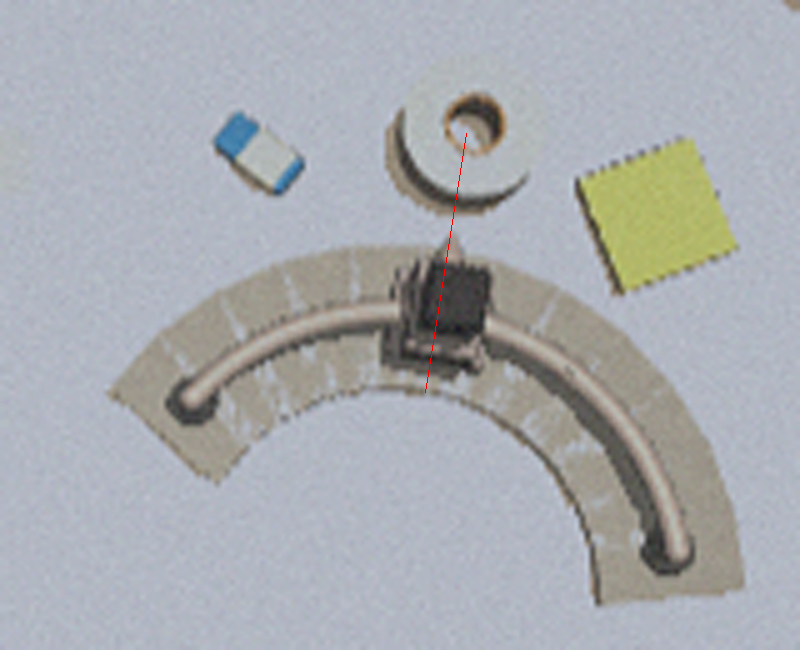

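The marker stands on its own with its cone tip at (452,233). The roll's top centre is nearer (474,126) and the rod fits best a little to the right of my first centre. I check the aim with both corrected.

```bash
python3 - <<'E'
from fit import *
S=lambda u,v,z:onz("top",((u-2)/5+210,(v-2)/5+140),z)[:2]
rod=[S(*p,33) for p in((685,550),(195,398),(660,470),(600,385),(520,335),(350,316),(280,337),(225,370))]
s=least_squares(lambda p:[np.hypot(*(x-p))-110 for x in rod],[379,-204]);print(s.x,np.round(s.fun,1))
a=lambda v:np.degrees(np.arctan2(v[1],v[0]))
X=S(474,126,35)
for z in(24,30,36):
  T=S(452,233,z)
  for C in(s.x,(380.5,-205.7)):print(z,X.round(1),T.round(1),"roll",np.hypot(*(X-C)).round(1),a(X-C).round(2),"tip",np.hypot(*(T-C)).round(1),a(T-C).round(2))
E
```

```text
[ 380.38199252 -207.36112484] [-0.3  0.4  0.1  1.  -0.3 -1.  -0.2  0.4]
24 [ 562.3 -240.3] [ 521.3 -231.1] roll 184.9 -10.25 tip 142.9 -9.58
24 [ 562.3 -240.3] [ 521.3 -231.1] roll 185.1 -10.76 tip 143.1 -10.25
30 [ 562.3 -240.3] [ 520.4 -230.6] roll 184.9 -10.25 tip 141.9 -9.41
30 [ 562.3 -240.3] [ 520.4 -230.6] roll 185.1 -10.76 tip 142.1 -10.08
36 [ 562.3 -240.3] [ 519.5 -230. ] roll 184.9 -10.25 tip 141.0 -9.23
36 [ 562.3 -240.3] [ 519.5 -230. ] roll 185.1 -10.76 tip 141.1 -9.91
```

Roll and tip agree to within 1°, and the other items have not moved.

```bash
python3 -c "
from workcell import close_job
print(close_job())"
```

```text
the job is handed in; nothing more can be done
None
```

The marker now points at the middle of the roll of labels (about 1° off at most, by my measurement) and has been let go; the roll, pad and eraser were not touched, and the job is handed in.

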